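# Swing the chasing boom round to the round-headed stake

## Task

Swing the heavy boom with the copper plate round until its nose points at the stake with the round head, bring it to rest there, and let go: it must stay still for five seconds with nothing touching it. Move it only by pushing the two sprung rubber buffers on its sides, never touch its iron or the copper plate, never let it swing against an end stop, and leave the other things on the bench where they are.

Things in the scene. Friction and masses are not known exactly. Their poses are not given: they have to be found in the camera images.
- boom (a joint): Boom angle about its upright pivot, rad. At 0 the nose points roughly at the robot's base; positive is counter-clockwise seen from above (the nose moves towards -y). End stops at -0.9 and +0.9. Turns almost freely (damping 0.03 N m s/rad, dry friction 0.0015 N m): it coasts for many seconds. Inertia about the pivot nominally 0.95 kg m2, in fact up to 30 % more or less.
- boom_head (a point): The boom's own frame, turning with it: origin at bench height under the centre of its head, z up; pivot at (330, 0) mm, nose along -x. Beam 110 mm wide, top at 89 mm, from the pivot to a dark iron head 116 mm (along x) x 90 mm, 25 to 105 mm high, with a copper plate 112 mm wide on it (top at 116 mm); thin brass nose pin to x = -90 mm. About 9.5 kg. Not to be touched.
- buffer_left_face (a point): Centre of the outer face of the black rubber buffer on the boom's +y side: at rest at (0, 95, 75) mm in the frame of boom_head; moves with the buffer. The face looks along the boom's +y, is 104 mm wide along the boom, 55 mm high (47 to 102 mm above the bench) and stands 50 mm out from the head. Pushing on it turns the boom in the positive direction.
- buffer_right_face (a point): The same on the boom's -y side, at rest at (0, -95, 75) mm in the frame of boom_head, facing the boom's -y. Pushing on it turns the boom in the negative direction.
- buffer_left (a joint): How far the left buffer is pressed in, m: 0 free, 0.045 fully in. Spring 120 N/m without preload, hardly damped: the boom bounces back from a stationary finger.
- buffer_right (a joint): How far the right buffer is pressed in, m, the same spring.
- round_stake: Fixed small steel stake with a round, mushroom-shaped head of 60 mm diameter on a thin stem on a 60 mm square foot, 126 mm high; origin at the centre of its foot. It stands 445 to 490 mm from the pivot, just outside the reach of the boom's nose, on one side or the other. The target.
- square_stake: The same foot and stem with a flat square head 55 mm wide, 122 mm high, fixed, on the other side. Not the target.
- copper_pot: Bystander: loose open copper pot, 100 mm wide, 85 mm high, origin under its centre.
- brass_cup: Bystander: loose brass cup, 64 mm wide, 65 mm high, near the left edge of the boom's swing, origin under its centre.
- hammer: Bystander: loose hammer lying on the bench at the right.
- tin_bowl: Bystander: loose tin bowl, 100 mm wide, 50 mm high, origin under its centre.
- wax_tin: Bystander: loose flat tin, 70 mm wide, 35 mm high, origin under its centre.
- punch: Bystander: loose upright steel punch, 26 mm wide, 70 mm high, origin under its foot.
- mug: Bystander: loose brass mug, 72 mm wide, 80 mm high, origin under its centre.

How it is judged:
On the way:
1. the boom points at the round-headed stake and rests there by itself for 5 s, the fingers touching nothing (y of round_stake in the frame of boom_head between -0.035 and 0.035 m and velocity of joint boom between -0.02 and 0.02 rad/s and contact force between the fingers and anything else below 0.2 N), for 5 s.
At the end, for the whole second after the job is handed in: The round stake lies within 35 mm (about 4 degrees) of the boom's centre line, the boom turns slower than 0.02 rad/s, and it has stayed so for 5 s untouched (y of round_stake in the frame of boom_head between -0.035 and 0.035 m and velocity of joint boom between -0.02 and 0.02 rad/s).
It fails at once if the boom swings against an end stop (beyond 0.87 rad) (value of joint boom above 0.87 rad or value of joint boom below -0.87 rad).
It fails at once if the robot touches the boom's iron or the copper plate (over 2 N) (contact force between any of the fingers, the arm and boom_c0 above 2 N or contact force between any of the fingers, the arm and boom_c1 above 2 N or contact force between any of the fingers, the arm and boom_c2 above 2 N or contact force between any of the fingers, the arm and boom_c3 above 2 N or contact force between any of the fingers, the arm and boom_c4 above 2 N or contact force between any of the fingers, the arm and boom_c5 above 2 N).
It fails at once if a bystander is moved by more than 40 mm (distance of any of copper_pot, brass_cup, hammer, tin_bowl, wax_tin, punch, mug from where it was at the start of the episode above 0.04 m).
It also fails if it takes over 51 s, if anything falls off the work surface, if the arm or the gripper's body presses on something with over 40 N, if the wrist force passes 120 N, or if a joint passes its speed limit or range.

## Robot

A 6-joint arm with a two-finger parallel gripper is mounted at the origin on the work surface. World frame = base frame: x ahead of the robot, y to its left, z up, the work surface at z = 0. Lengths are in m, angles in rad, forces in N, time in s.
With the tool pointing down it reaches from about 0.3 to 0.875 m from the base axis. Payload 6.4 kg.
Tool frame: the origin (TCP) lies midway between the tips of the shut fingers; the grasp point (between the pads) lies 19 mm behind it; z points along the fingers, y is the direction in which the jaws open and shut (so a half turn about z gives the same grasp; the last joint's range is limited). The gripper opens to 85 mm and grips with 20 to 120 N. Pads are 22 mm wide; open, the fingers measure 114 mm over their backs; the gripper's body (76 mm by 85 mm) begins 54 mm behind the grasp point. The pads swing forward as they close: fully open they stand 13 mm farther back than shut.
Start: joints at [0.906, 0.181, 1.607, -0, 1.354, -0.206], TCP at [0.255, 0.516, 0.231] pointing down, gripper open.
Joint ranges: [-2.99, 2.99], [-0.89, 2.07], [0.3, 2.58], [-1.14, 4.28], [0, 2.63], [-3.12, 3.12]. Speed limits (rad/s): [2.57, 2.57, 3.01, 3.14, 3.14, 3.14].

## Interface

Orientations are given as a unit quaternion [w, x, y, z].
In Python, from bench import ctrl gives the robot as it stands. The module is installed in compiled form; this text tells all that it offers.
- The arm moves only by the tool arm_command, never from a script. Its argument "plan" is one flat list of numbers, 4 for each row, row after row: the shift along the tool's x, y, z in mm, then the turn about the tool's z in rad. A call has 1 to 20 rows; each row shifts and turns the commanded pose from where the row before left it, along the tool's axes as they then stand; what a row does not reach is not made up. A row lasts 1/10 s, in which the tool goes at most 50 mm and 8.59 degrees, less where a joint would pass 70% of its speed; a pose out of reach is approached as far as the arm can. A call is refused whole if a number of a shift passes 50 or a number of a turn 0.15, either way. A call with a gripper value outside its range is refused whole. "grip" is the opening, from 0 (shut) to 1 (fully open), set as the call begins (left out, the last holds). The fingers move at their own pace and stop on an object; the grip force is fixed at half the most. Time passes only in rows, so rows that do not move let the fingers close. It gives the time, the measured TCP pose, the force and the opening at its end, in the units of the state.
- ctrl.get_obs(): the state, without advancing time (a new reading comes with each control period).
- ctrl.camera(name): name is "scene" or "top" or "wrist"; returns a dict with "color" (400x640x3 uint8, red, green, blue), "camera_matrix" (3x3 intrinsics, pixels), "eye" and "attitude" of the camera in the world; the wrist camera has in their place "T_tool_cam" (4x4, takes a point from camera to tool coordinates, whose origin is the TCP and whose axes are the flange's). Camera axes: x right, y up, looking along -z (the intrinsics and any distortion apply to the point x, -y, -z); pixel columns grow to the right and rows downward; lengths in m; the calibration is good to about 2 mm. A picture is of the moment at which its call begins: read the wrist's pose just before it. There is no depth.
- ctrl.hand_in(): hands the job in, once; it reports no verdict.
The state is a dict: "time_s": time; "q": joint angles; "dq": joint speeds; "joint_efforts": joint torques, N m; "eef_pos": TCP position; "eef_rot": TCP orientation; "wrist_force": force on the tool from outside, world axes, zero at the start; "torque": the same for the moment, N m; "opening": opening from 0.0 (shut) to 1.0 (fully open).
Only numpy, scipy, OpenCV 4.12 (cv2) and the standard library are available. Lean on these libraries where they do the work, as an engineer would, in place of code of your own. Each camera call takes 0.05 s, during which the arm holds its last target. There are 200 camera calls.

## Working session

There is one attempt and no reset: what is moved stays moved. The work goes in short steps, Python scripts to look and compute and a tool call to move; the robot and the scene stay as the last step left them, time stands still between calls to the robot, and variables do not carry over. Pictures are saved under pics/ and viewed, about 8 in all and at most 12, crops included, and the job is handed in when it is done.

Besides the shell and the picture viewer there is one more tool, called after "Request:" in YAML: its name, and indented under it one key for each argument. arm_command: Moves the arm, as the interface text tells. Its arguments: {"type":"object","properties":{"plan":{"type":"array","items":{"type":"number"}},"grip":{"type":"number"}},"required":["plan"]}

```bash
mkdir -p pics
cat > h.py <<'E'
import numpy as np, cv2
from scipy.spatial.transform import Rotation as R
from bench import ctrl
def shot(n,f=None):
    c=ctrl.camera(n)
    if f: cv2.imwrite('pics/'+f,c['color'][:,:,::-1])
    return c
def att(c):
    a=np.array(c['attitude'],float)
    return a if a.shape==(3,3) else R.from_quat(a,scalar_first=True).as_matrix()
def px(c,p,z):
    K=np.array(c['camera_matrix']);d=np.linalg.solve(K,[p[0],p[1],1.]);d=att(c)@(d*[1,-1,-1])
    e=np.array(c['eye']);return e+d*(z-e[2])/d[2]
def proj(c,P):
    q=att(c).T@(np.array(P)-c['eye']);q=np.array(c['camera_matrix'])@(q*[1,-1,-1]);return q[:2]/q[2]
E
python3 - <<'E'
from h import *
for n in ['top','scene']:
    c=shot(n,n+'0.png'); print({k:v for k,v in c.items() if k!='color'})
o=ctrl.get_obs();print(o)
E
```

```text
{'camera_matrix': array([[485.62814262,   0.        , 316.5587538 ],
       [  0.        , 485.62814262, 198.15597063],
       [  0.        ,   0.        ,   1.        ]]), 'eye': array([0.4292623 , 0.00594392, 1.54298834]), 'attitude': array([-0.6967204 , -0.02617146,  0.0250146 ,  0.71642865])}
{'camera_matrix': array([[393.15144925,   0.        , 318.82595517],
       [  0.        , 393.15144925, 197.31458173],
       [  0.        ,   0.        ,   1.        ]]), 'eye': array([ 1.25784223, -0.70068329,  0.71213133]), 'attitude': array([0.81043486, 0.43802492, 0.19482925, 0.3367062 ])}
{'time_s': 0.1, 'q': array([ 9.05703058e-01,  1.81468714e-01,  1.60787759e+00,  1.59123649e-05,
        1.35381954e+00, -2.06289384e-01]), 'dq': array([ 0.00057199, -0.00373722, -0.00062451,  0.00013624, -0.00067489,
        0.0002752 ]), 'joint_efforts': array([ 3.10789728e-04, -4.45872223e+01, -3.52239203e+01, -2.52011278e-04,
        4.07666215e-03, -2.70376984e-05]), 'eef_pos': array([0.25432145, 0.51515699, 0.23048785]), 'eef_rot': array([-3.39015699e-04,  2.27396778e-01,  9.73801872e-01, -7.09833230e-04]), 'wrist_force': array([-0.46168407, -0.60249113,  0.43864139]), 'torque': array([0.03452817, 0.0008823 , 0.03199446]), 'opening': 0.9978989149358491}
```

View pics/top0.png

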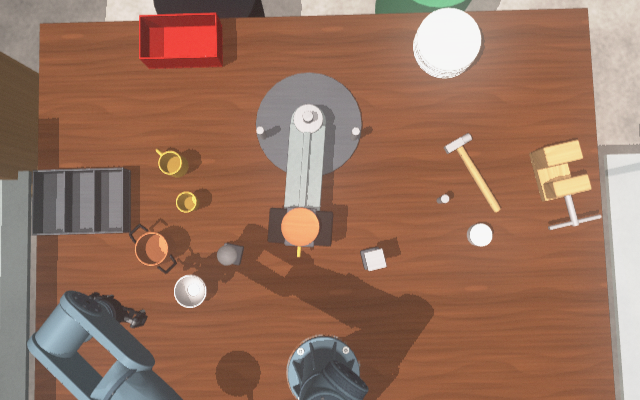

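View pics/scene0.png

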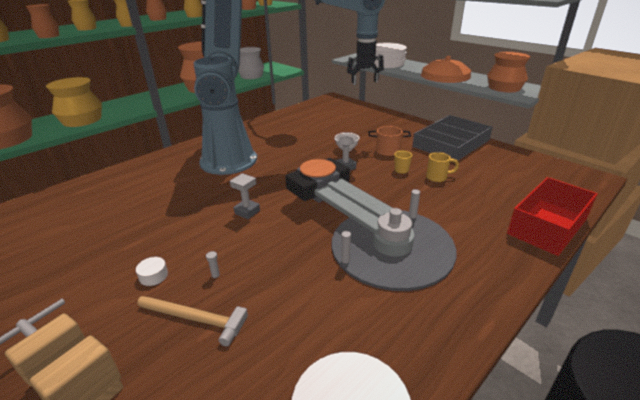

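The top view shows the pivot at (308,117), copper plate (300,228), nose (299,252), round stake at (228,255) on the +y side, square stake at (373,260). So the boom must turn negative, with pushes on the right buffer.

```bash
cat >> h.py <<'E'
def plate(c):
    h=cv2.cvtColor(c['color'],cv2.COLOR_RGB2HSV)
    m=cv2.inRange(h,(5,130,170),(18,255,255)); m[:, :255]=0 if False else m[:, :255]
    n,l,s,ce=cv2.connectedComponentsWithStats(m)
    k=[i for i in range(1,n) if s[i,4]>300]
    return [(px(c,ce[i],.116).round(4),s[i].tolist()) for i in k]
E
python3 - <<'E'
from h import *
c=shot('top')
print(plate(c))
for n,p,z in [('pivot top',(308,117),.12),('disc',(309,124),.0),('nose',(299,256),.07),('round',(229,255),.12),('square',(374,260),.122),('pot',(152,249),.085),('cup',(187,202),.065),('bowl',(190,291),.05),('cup2mug',(171,163),.08),('bufL',(270,226),.1),('bufR',(331,227),.1)]: print(n,px(c,p,z).round(3))
b=c['color'][205:275,205:400]; cv2.imwrite('pics/crop1.png',cv2.resize(b,None,fx=4,fy=4,interpolation=2)[:,:,::-1])
E
```

```text
[(array([0.4245, 0.0721, 0.116 ]), [281, 214, 37, 35, 315]), (array([0.3981, 0.4898, 0.116 ]), [135, 232, 32, 34, 497])]
pivot top [0.775 0.026 0.12 ]
disc [0.781 0.025 0.   ]
nose [0.363 0.065 0.07 ]
round [0.374 0.267 0.12 ]
square [ 0.348 -0.155  0.122]
pot [0.396 0.503 0.085]
cup [0.536 0.402 0.065]
bowl [0.265 0.4   0.05 ]
cup2mug [0.655 0.446 0.08 ]
bufL [0.455 0.147 0.1  ]
bufR [ 0.447 -0.034  0.1  ]
```

View pics/crop1.png

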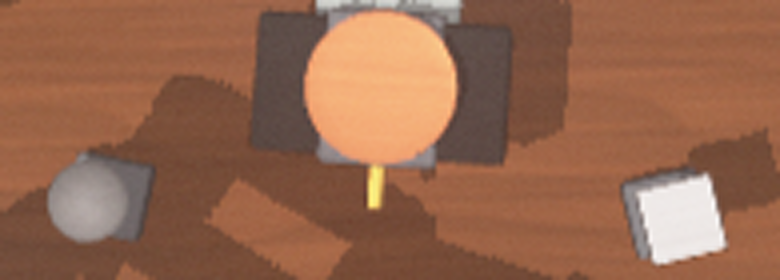

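```bash
cat >> h.py <<'E'
PIV=np.array([.778,.0255])
def plate(c,z=.116):
    h=cv2.cvtColor(c['color'],cv2.COLOR_RGB2HSV)
    m=cv2.inRange(h,(5,110,215),(18,255,255)); m=cv2.morphologyEx(m,cv2.MORPH_OPEN,np.ones((3,3)))
    n,l,s,ce=cv2.connectedComponentsWithStats(m)
    out=[]
    for i in range(1,n):
        P=px(c,ce[i],z)[:2]
        r=np.linalg.norm(P-PIV)
        if s[i,4]>80 and abs(r-.33)<.06:
            d=PIV-P; out.append((P.round(4),r.round(4),'th',np.arctan2(d[1],d[0]).round(4),s[i].tolist()))
    return out
def tool():
    o=ctrl.get_obs();M=R.from_quat(o['eef_rot'],scalar_first=True).as_matrix();return o,M
def want(x,y,z):  # shift in tool axes mm
    o,M=tool();return (M.T@(np.array([x,y,z])-o['eef_pos'])*1000).round(1)
def face(th,side,off): # point off m from the boom's centre line on side +1 left -1 right
    by=np.array([-np.sin(th),np.cos(th)]);n=-np.array([np.cos(th),np.sin(th)])
    return PIV+.33*n+side*off*by
E
python3 - <<'E'
from h import *
c=shot('top');print(plate(c));s=shot('scene');print(plate(s))
d=PIV-px(c,(226.8,255.5),.115)[:2];print('target',np.arctan2(d[1],d[0]),np.linalg.norm(d))
h=plate(c)[0];th=h[3];f=face(th,-1,.118);print(f,want(*f,.15))
o,M=tool();print(M.round(3),o['time_s'])
E
```

```text
[(array([0.4513, 0.0582]), np.float64(0.3284), 'th', np.float64(-0.0999), [282, 208, 37, 38, 1126])]
[]
target -0.5492368632884363 0.4758705723632051
[ 0.43787673 -0.05899948] [-418.8 -433.7   81.2]
[[-0.897  0.443 -0.   ]
 [ 0.443  0.897 -0.001]
 [ 0.    -0.001 -1.   ]] 0.25
```

Request:
arm_command:
  plan: [-26,-27,0,0,-26,-27,0,0,-26,-27,0,0,-26,-27,0,0,-26,-27,0,0,-26,-27,0,0,-26,-27,0,0,-26,-27,0,0,-26,-27,0,0,-26,-27,0,0,-26,-27,0,0,-26,-27,0,0,-26,-27,0,0,-26,-28,0,0,-28,-28,0,0,-27,-28,0,0,0,0,30,-0.1,0,0,25,-0.1,0,0,25,-0.1,0,0,0,0]
  grip: 0

```text
time_s: 2.25
eef_pos: [0.4351, -0.0591, 0.1481]
eef_rot: [-0.003, 0.079, 0.997, 0.001]
wrist_force: [-0.8, 0.7, -0.7]
opening: -0.001
```

Run:
```python
from h import *
c=shot('top','top1.png');print(plate(c));s=shot('scene','scene1.png')
o,M=tool();print(o['eef_pos'],M.round(3),o['time_s'])
f=face(-.0999,-1,.118);print(want(*f,.065))
print(cv2.cvtColor(s['color'],cv2.COLOR_RGB2HSV)[166:171,316:322].reshape(-1,3)[::4])
cv2.imwrite('pics/b1.png',np.hstack([c['color'][100:330,200:500],s['color'][80:310,200:500]])[:,:,::-1])
```

```text
[(array([0.4515, 0.0598]), np.float64(0.3283), 'th', np.float64(-0.1045), [281, 208, 37, 38, 1096])]
[ 0.43755778 -0.05994415  0.1515399 ] [[-0.987  0.161 -0.001]
 [ 0.161  0.987  0.   ]
 [ 0.001  0.    -1.   ]] 2.35
[-0.2  1.  86.5]
[[  9 161 208]
 [ 10 159 207]
 [ 10 156 211]
 [ 10 156 213]
 [ 10 158 208]
 [ 10 157 206]
 [ 10 154 209]
 [ 10 164 207]]
```

View pics/b1.png

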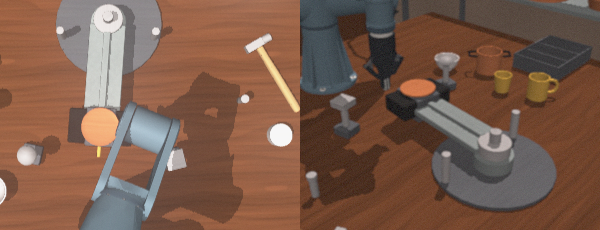

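The plate is well visible from above (1st crop at (100,127)) and the shut fingers stand just outside the right buffer, clear of the square stake. I go down and push.

Request:
arm_command:
  plan: [0,0,30,0,0,0,30,0,0,0,26,0,0,0,0,0,0,1.7,0,0,0,1.7,0,0,0,1.7,0,0,0,1.7,0,0,0,1.7,0,0,0,1.7,0,0,0,1.7,0,0,0,1.7,0,0,0,1.7,0,0,0,1.7,0,0]

```text
time_s: 3.75
eef_pos: [0.4402, -0.0431, 0.0652]
eef_rot: [-0.0, 0.079, 0.997, 0.0]
wrist_force: [0.8, -1.3, 0.1]
opening: -0.003
```

```bash
sed -i 's/(5,110,215)/(5,110,190)/' h.py
python3 - <<'E'
from h import *
c=shot('top');print(plate(c));s=shot('scene');print(plate(s))
o,M=tool();print(o['eef_pos'],o['time_s'],o['wrist_force'])
E
```

```text
[(array([0.4536, 0.0688]), np.float64(0.3273), 'th', np.float64(-0.1326), [280, 208, 34, 38, 968])]
[(array([0.4594, 0.0651]), np.float64(0.3211), 'th', np.float64(-0.1235), [306, 159, 29, 16, 359])]
[ 0.44024307 -0.04302097  0.06517843] 3.85 [ 0.34477052 -0.64281115 -0.76398643]
```

Request:
arm_command:
  plan: [0,1.7,0,0,0,1.7,0,0,0,1.7,0,0,0,1.7,0,0,0,1.7,0,0,0,1.7,0,0,0,1.7,0,0]

```text
time_s: 4.55
eef_pos: [0.4423, -0.0313, 0.0653]
eef_rot: [0.0, 0.079, 0.997, -0.0]
wrist_force: [-0.1, -0.2, -0.1]
opening: -0.002
```

Run:
```python
from h import *
for i in range(2):
  s=shot('scene');print(plate(s))
  o,M=tool();print(o['eef_pos'],o['time_s'],o['wrist_force'])
th=plate(s)[0][3];d=face(th,-1,0);by=np.array([-np.sin(th),np.cos(th)]);print('off',(o['eef_pos'][:2]-d)@by)
f=face(-.5,1,.114);print(f,want(*f,.18))
```

```text
[(array([0.4602, 0.0834]), np.float64(0.323), 'th', np.float64(-0.1803), [310, 158, 30, 15, 363])]
[ 0.44225772 -0.03113408  0.06528199] 4.6 [0.11094953 0.07488951 0.13707235]
[(array([0.4601, 0.0841]), np.float64(0.3233), 'th', np.float64(-0.1824), [310, 158, 30, 15, 366])]
[ 0.44224354 -0.03127731  0.06527327] 4.65 [ 0.16947888  0.23962761 -0.35074565]
off -0.11673840370134565
[0.54305227 0.28375484] [ -49.8  327.  -114.7]
```

Request:
arm_command:
  plan: [0,-2,-29,0,0,0,-29,0,0,0,-29,0,0,0,-28,0,-6,41,0,0,-6,41,0,0,-6,41,0,0,-6,41,0,0,-6,41,0,0,-6,41,0,0,-7,41,0,0,-7,42,0,0,0,0,0,0.1,0,0,0,0.1,0,0,0,0.1]

```text
time_s: 6.15
eef_pos: [0.5431, 0.284, 0.1797]
eef_rot: [-0.0, 0.229, 0.973, -0.0]
wrist_force: [-0.1, 0.6, -0.1]
opening: 0.004
```

Run:
```python
from h import *
s=shot('scene','scene2.png');print(plate(s));o,M=tool();print(o['time_s']);c=shot('top','top2.png');print(plate(c))
o,M=tool();print(o['eef_pos'],o['time_s'],M.round(3))
f=face(-.5,1,.114);print(f,want(*f,.065))
cv2.imwrite('pics/b2.png',np.hstack([c['color'][100:330,100:400],s['color'][80:310,200:500]])[:,:,::-1])
```

```text
[(array([0.4607, 0.1244]), np.float64(0.3324), 'th', np.float64(-0.3022), [317, 155, 33, 13, 339])]
6.2
[(array([0.4626, 0.1215]), np.float64(0.3297), 'th', np.float64(-0.2953), [260, 205, 37, 37, 1113])]
[0.54312081 0.28360546 0.17991268] 6.25 [[-0.896  0.443 -0.001]
 [ 0.443  0.896 -0.   ]
 [ 0.    -0.    -1.   ]]
[0.54305227 0.28375484] [1.000e-01 2.000e-01 1.149e+02]
```

View pics/b2.png

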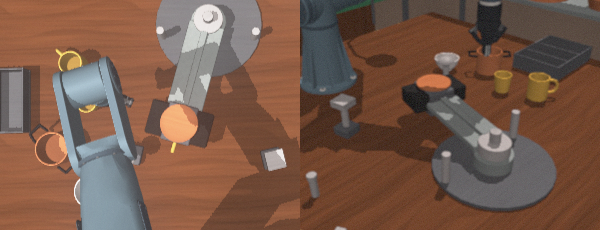

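Boom coasting at about -0.08 rad/s, now at -0.295; the fingers hang over the catching place between stake and cup. I go down and time the speed.

Request:
arm_command:
  plan: [0,0,29,0,0,0,29,0,0,0,29,0,0,0,28,0,0,0,0,0,0,0,0,0,0,0,0,0,0,0,0,0]

```text
time_s: 7.05
eef_pos: [0.5447, 0.2839, 0.0674]
eef_rot: [0.002, 0.227, 0.974, 0.001]
wrist_force: [-0.3, 0.1, -0.2]
opening: 0.003
```

Run:
```python
from h import *
t=ctrl.get_obs()['time_s'];c=shot('top','top3.png');p=plate(c);print(t,p)
o,M=tool();th=p[0][3];print(o['eef_pos'],(th+.2953)/(t-6.2))
f=face(th,1,0);by=np.array([-np.sin(th),np.cos(th)]);print('off',(o['eef_pos'][:2]-f)@by)
```

```text
7.05 [(array([0.4687, 0.1399]), np.float64(0.3298), 'th', np.float64(-0.3544), [254, 203, 37, 37, 1099])]
[0.54451526 0.28386951 0.06715884] -0.0695294117647059
off 0.1612874317883421
```

Request:
arm_command:
  plan: [0,-3,0,0,0,-3,0,0,0,0,0,0,0,0,0,0,0,0,0,0,0,0,0,0,0,0,0,0,0,0,0,0,0,0,0,0,0,0,0,0,0,0,0,0,0,0,0,0,0,0,0,0,0,0,0,0]

```text
time_s: 8.5
eef_pos: [0.5407, 0.2781, 0.0653]
eef_rot: [0.0, 0.227, 0.974, 0.0]
wrist_force: [-0.4, 0.3, 0.3]
opening: -0.003
```

Run:
```python
from h import *
t=ctrl.get_obs()['time_s'];c=shot('top','top4.png');p=plate(c);print(t,p)
o,M=tool();th=p[0][3];print(o['eef_pos'],(th+.2953)/(t-6.2),(th+.3544)/(t-7.05))
f=face(th,1,0);by=np.array([-np.sin(th),np.cos(th)]);print('off',(o['eef_pos'][:2]-f)@by)
```

```text
8.5 [(array([0.481 , 0.1694]), np.float64(0.33), 'th', np.float64(-0.4512), [244, 199, 37, 37, 1094])]
[0.54063916 0.27811833 0.06528958] -0.06778260869565217 -0.06675862068965516
off 0.12383723080289241
```

Request:
arm_command:
  plan: [0,0,0,0,0,0,0,0,0,1.1,0,0,0,1.1,0,0,0,1.1,0,0,0,1.1,0,0,0,1.1,0,0,0,1.1,0,0,0,1.1,0,0,0,1.1,0,0,0,1.1,0,0,0,1.1,0,0,0,1.1,0,0,0,1.1,0,0,0,1.1,0,0,0,1.1,0,0,0,1.1,0,0,0,1.1,0,0,0,1.1,0,0,0,1.1,0,0]

```text
time_s: 10.55
eef_pos: [0.5494, 0.2959, 0.0653]
eef_rot: [-0.0, 0.227, 0.974, -0.0]
wrist_force: [1.0, -0.8, 0.2]
opening: -0.001
```

Run:
```python
from h import *
t=ctrl.get_obs()['time_s'];c=shot('top','top5.png');p=plate(c);print(t,p)
o,M=tool();th=p[0][3];print(o['eef_pos'],o['wrist_force'],(th+.4512)/(t-8.5))
f=face(th,1,0);by=np.array([-np.sin(th),np.cos(th)]);print('off',(o['eef_pos'][:2]-f)@by)
```

```text
10.55 [(array([0.4973, 0.2003]), np.float64(0.3307), 'th', np.float64(-0.5569), [233, 194, 37, 37, 1086])]
[0.54948979 0.29605889 0.06530222] [-0.75557858  0.86835948 -0.96860772] -0.05156097560975606
off 0.10889611742634049
```

Request:
arm_command:
  plan: [0,1.1,0,0,0,1.1,0,0,0,1.1,0,0,0,1.1,0,0,0,1.1,0,0]

```text
time_s: 11.1
eef_pos: [0.5519, 0.3009, 0.0653]
eef_rot: [-0.0, 0.227, 0.974, -0.0]
wrist_force: [0.3, -0.5, -0.2]
opening: -0.0
```

Run:
```python
from h import *
t=ctrl.get_obs()['time_s'];c=shot('top','top6.png');p=plate(c);print(t,p)
o,M=tool();th=p[0][3];print(o['eef_pos'],(th+.5569)/(t-10.55))
f=face(th,1,0);by=np.array([-np.sin(th),np.cos(th)]);print('off',(o['eef_pos'][:2]-f)@by)
```

```text
11.1 [(array([0.4976, 0.2008]), np.float64(0.3307), 'th', np.float64(-0.5588), [233, 194, 37, 37, 1093])]
[0.55196979 0.30101512 0.06533182] -0.0034545454545454844
off 0.11377281358915152
```

Request:
arm_command:
  plan: [0,4,0,0,0,4,0,0,0,4,0,0,0,4,0,0,0,0,0,0,0,0,0,0,0,0,0,0,0,0,0,0,0,0,0,0,0,0,0,0,0,0,0,0,0,0,0,0]

```text
time_s: 12.35
eef_pos: [0.559, 0.3151, 0.0653]
eef_rot: [0.0, 0.227, 0.974, 0.0]
wrist_force: [0.6, -0.8, -0.3]
opening: -0.002
```

Run:
```python
from h import *
t=ctrl.get_obs()['time_s'];c=shot('top','top7.png');p=plate(c);print(t,p)
o,M=tool();th=p[0][3];print(o['eef_pos'],(th+.5588)/(t-11.1))
```

```text
12.35 [(array([0.4987, 0.2023]), np.float64(0.3306), 'th', np.float64(-0.5644), [232, 194, 38, 37, 1097])]
[0.5589451  0.31513759 0.0652809 ] -0.0044800000000000395
```

Nearly at rest at -0.564, creeping at -0.0045 rad/s, which the dry friction should stop. I lift clear and wait.

Request:
arm_command:
  plan: [0,0,-30,0,0,0,-30,0,0,0,-30,0,0,0,-30,0,0,40,0,0,0,40,0,0,0,40,0,0,0,30,0,0,0,0,0,0,0,0,0,0,0,0,0,0,0,0,0,0,0,0,0,0,0,0,0,0,0,0,0,0,0,0,0,0,0,0,0,0,0,0,0,0,0,0,0,0,0,0,0,0]

```text
time_s: 14.4
eef_pos: [0.6253, 0.4497, 0.1852]
eef_rot: [-0.0, 0.227, 0.974, -0.0]
wrist_force: [0.1, -0.2, -0.3]
opening: -0.002
```

Request:
arm_command:
  plan: [0,0,0,0,0,0,0,0,0,0,0,0,0,0,0,0,0,0,0,0,0,0,0,0,0,0,0,0,0,0,0,0,0,0,0,0,0,0,0,0,0,0,0,0,0,0,0,0,0,0,0,0,0,0,0,0,0,0,0,0,0,0,0,0,0,0,0,0,0,0,0,0,0,0,0,0,0,0,0,0]

```text
time_s: 16.4
eef_pos: [0.6254, 0.4496, 0.1853]
eef_rot: [0.0, 0.227, 0.974, 0.0]
wrist_force: [-0.2, -0.4, -0.8]
opening: 0.004
```

Run:
```python
from h import *
t=ctrl.get_obs()['time_s'];c=shot('top','top8.png');p=plate(c);print(t,p,ctrl.get_obs()['eef_pos'])
s=shot('scene');print(plate(s))
cv2.imwrite('pics/b3.png',np.hstack([cv2.resize(c['color'][90:300,140:340],None,fx=2,fy=2),cv2.resize(s['color'][100:310,240:430],None,fx=2,fy=2)])[:,:,::-1])
```

```text
16.4 [(array([0.4988, 0.2024]), np.float64(0.3305), 'th', np.float64(-0.5647), [232, 193, 38, 38, 1103])] [0.62538004 0.44965299 0.18530323]
[(array([0.4916, 0.21  ]), np.float64(0.3407), 'th', np.float64(-0.5722), [343, 150, 31, 12, 267])]
```

View pics/b3.png

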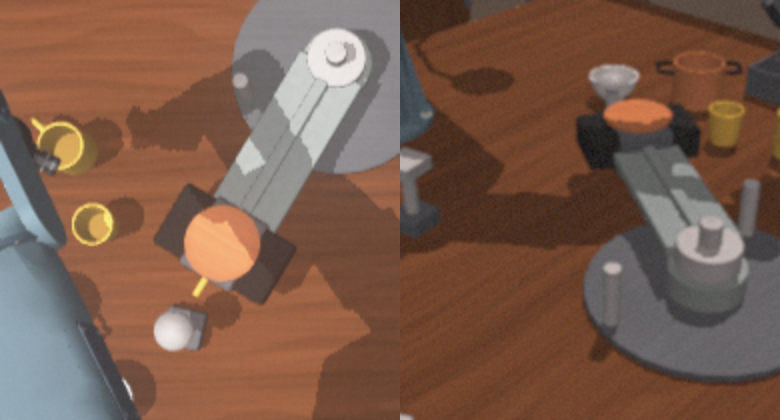

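The boom rests at -0.565, its nose aimed at the round-headed stake and about 7 mm off the centre line. I wait out the rest of the five seconds and hand in.

Request:
arm_command:
  plan: [0,0,0,0,0,0,0,0,0,0,0,0,0,0,0,0,0,0,0,0,0,0,0,0,0,0,0,0,0,0,0,0,0,0,0,0,0,0,0,0,0,0,0,0,0,0,0,0,0,0,0,0,0,0,0,0,0,0,0,0,0,0,0,0,0,0,0,0,0,0,0,0,0,0,0,0,0,0,0,0]

```text
time_s: 18.5
eef_pos: [0.6254, 0.4496, 0.1853]
eef_rot: [0.0, 0.227, 0.974, -0.0]
wrist_force: [0.6, 0.5, 0.2]
opening: -0.004
```

Request:
arm_command:
  plan: [0,0,0,0,0,0,0,0,0,0,0,0,0,0,0,0,0,0,0,0,0,0,0,0,0,0,0,0,0,0,0,0,0,0,0,0,0,0,0,0,0,0,0,0,0,0,0,0,0,0,0,0,0,0,0,0,0,0,0,0,0,0,0,0,0,0,0,0,0,0,0,0,0,0,0,0,0,0,0,0]

```text
time_s: 20.5
eef_pos: [0.6254, 0.4496, 0.1853]
eef_rot: [-0.0, 0.227, 0.974, -0.0]
wrist_force: [0.0, 0.1, -0.7]
opening: -0.003
```

Run:
```python
from h import *
print(ctrl.get_obs()['time_s'],plate(shot('top')));print(ctrl.hand_in())
```

```text
20.5 [(array([0.4988, 0.2025]), np.float64(0.3306), 'th', np.float64(-0.5652), [232, 193, 38, 38, 1100])]
the job is handed in; nothing more can be done
None
```

The boom now points at the round-headed stake and is at rest, and I handed the job in at about 20.5 s of the 51 s allowed. I pushed the right buffer at a slow, steady speed and let the boom coast. I then caught it on the left buffer with the fingers backing away at half its speed, and lifted clear.

**Last checks:**
- **Aim:** the boom angle was -0.565 rad, against a stake bearing of -0.549 rad. That puts the stake about 7–8 mm off the centre line, with 35 mm allowed.
- **Rest:** the angle moved by less than 0.001 rad between 12.4 s and 20.5 s, with the arm well clear for the last 7 s or so.
- **Camera disagreement:** the scene camera gave a slightly different angle, -0.572 rad. It is the coarser reading, and it would still be well within the allowed range.
- **Bystanders and contact:** I measured neither the bystanders' positions nor contact forces on the iron and plate. The mug and cup looked undisturbed in the last picture. The arm hid part of the left side there, and the hammer, punch and wax tin were outside the crop, but nothing was moved near them.

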